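# Move the plaque to the spare folding hook and stow the empty hook

### The arm

A 7-joint arm with a two-finger parallel gripper is mounted at the origin on the work surface. World frame = base frame: x ahead of the robot, y to its left, z up, the work surface at z = 0. Lengths are in mm, angles in rad, forces in N, time in s.
With the tool pointing down it reaches from about 425 to 800 mm from the base axis. Payload 8.3 kg.
Tool frame: the origin (TCP) lies on the centre line of the jaws, within the pads' length; the fingertips stand 25 mm ahead of it and the grasp point (between the pads) lies 6 mm ahead of it (finger_overhang is the distance from the TCP to the fingertips, in mm); z points along the fingers, y is the direction in which the jaws open and shut (so a half turn about z gives the same grasp; the last joint's range is limited). The gripper opens to 85 mm and grips with 20 to 120 N. Pads are 22 mm wide; open, the fingers measure 114 mm over their backs; the gripper's body (76 mm by 85 mm) begins 54 mm behind the grasp point. The pads swing forward as they close: fully open they stand 13 mm farther back than shut.
Start: joints at [1.237, 0.383, 0.016, 1.37, -0.006, 1.388, -0.046], TCP at [167.226, -602.196, 256.279] pointing down, gripper open.
Joint ranges: [-2.95, 2.95], [-0.25, 2.06], [-1.52, 1.56], [0.18, 2.33], [-1.44, 4.58], [0.02, 2.06], [-3.01, 3.01]. Speed limits (rad/s): [2.39, 2.39, 3.01, 3.01, 3.14, 3.14, 3.14].

### API

Orientations are given as a unit quaternion [x, y, z, w].
In Python, from station import * gives the robot as it stands. The module is installed in compiled form; this text tells all that it offers.
- The arm moves only by the shell command python3 -m handwheel 'ROWS' [FORCE]. ROWS is JSON, one flat list of numbers, 7 for each row, row after row: the shift along the tool's x, y, z in mm, then the turn, a rotation vector about the tool's x, y, z in degrees, then the finger opening in mm, from 0 to 85.4. A call has 1 to 8 rows; each row is the pose to reach, as a shift and turn from the pose measured when the call began, along the tool's axes at that moment; what a row does not reach only later rows make up. A row lasts 1/10 s, in which the tool goes at most 50 mm and 8.59 degrees, less where a joint would pass 70% of its speed; a pose out of reach is approached as far as the arm can. A call with a gripper value outside its range is refused whole. The fingers move at their own pace and stop on an object; FORCE is the grip in N (left out, the last holds). Time passes only in rows, so rows that repeat a pose let the fingers close. It gives the time, the measured TCP pose, the force and the opening at its end, in the units of the state.
- observe(): the state, without advancing time (a new reading comes with each control period).
- get_image(name): name is "scene" or "top" or "wrist"; returns the picture (384x512x3 uint8, red, green, blue); there is no depth.
- camera_info(name): a dict with "fx", "fy", "cx", "cy" (pixels), "R" (3x3) and "t" (3): a world point X has camera coordinates R X + t; the wrist camera has in their place "T_tool_cam" (4x4, takes a point from camera to tool coordinates, whose origin is the TCP and whose axes are the flange's). Camera axes: x right, y down, z forward; pixel columns grow to the right and rows downward; lengths in mm; the calibration is good to about 2 mm. A picture is of the moment at which its call begins: read the wrist's pose just before it. camera_info takes no time and is no camera call.
- close_job(): hands the job in, once; it reports no verdict.
The state is a dict: "time": time; "joint_positions": joint angles; "dq": joint speeds; "effort": joint torques, N m; "position": TCP position; "eef_rot": TCP orientation; "force": force on the tool from outside, world axes, zero at the start; "torque": the same for the moment, N m; "opening": finger opening in mm.
Only numpy, scipy, OpenCV 4.12 (cv2) and the standard library are available. Lean on these libraries where they do the work, as an engineer would, in place of code of your own. Each camera call takes 0.05 s, during which the arm holds its last target. There are 200 camera calls.

### The job

The instruction plaque hangs back to front on a folding hook in front of the place where the sample tray must come out. First fold the spare hook down from the rail until it rests on its stop, then move the plaque onto it, hanging straight and square with its printed face (yellow triangle, yellow half of its knob) away from the rail, and then fold the emptied hook up flat against the rail. Ease the hinges and the plaque onto their stops without forcing or dropping anything, and leave the vial tray, the bottle and the jar where they stand.

Things in the scene. Friction and masses are not known exactly. Their poses are not given: they have to be found in the camera images.
- rail: Fixed aluminium bar 400 mm long (its y), 15 thick, 165 to 220 mm above the table, on end posts at y +-190 mm; feet 120 x 50 x 12 mm, 20 mm in front to 100 mm behind the front face; open below. Origin on the table under the middle of the front face; +x points through the bar, away from the hooks, which stand on its -x side, 230 mm apart. Which hook is left or right varies.
- mount_a: Bracket of the hook that carries the plaque at the start. Origin at the middle of the hinge axis, 14 mm in front of the rail's front face, 190 mm above the table; axes parallel to the rail's (x towards the rail, y along the hinge, z up). Plate 50 x 50 mm; cheeks 26 mm wide over all reach 6 mm in front of the hinge axis.
- mount_b: Bracket of the spare hook (folded up at the start); same make and axes as mount_a.
- hook_a (a joint): Angle of the loaded hook (rad): 0 folded flat (arm upright in front of the rail), 1.571 folded down (arm level, pointing away from the rail); rigid stops at both, felt as a sharp rise in force; over 45 N is forcing it. Starts at 1.571. Hinge friction 0.12 N m holds it at any angle. 1.5 N lifts it from under the arm's end; a level push on the tip tends to jam.
- hook_b (a joint): Angle of the spare hook (rad), same meaning and make; starts at 0 to 0.12. Blue L-shaped strap 14 mm wide, 6 thick: arm 105 mm long from the hinge axis (its centre plane holds the axis), upturned tip at its end reaching 37 mm above that plane when down. Folded flat, the tip points over the rail's top, to 23 mm behind the rail's front face; pulled there, about 1.5 N unfolds it.
- hook_a_tip (a point): End of the loaded hook's upturned tip, mid-strap: 37 mm from the arm's centre plane, 102 mm from the hinge axis along the arm. Folded flat it is 102 mm above the hinge axis.
- hook_b_tip (a point): The same point on the spare hook.
- plaque: Black plate 110 wide (y), 164 tall (z), 8 mm thick (x), with a square knob on top; 0.17 to 0.35 kg. Slot 30 wide, 54 tall, 24 mm below the top edge. Origin: middle of the slot's upper edge, mid-thickness. Its -x side is printed: white sheet, yellow triangle, yellow band above the slot; back plain black. It starts on hook_a, print to the rail.
- plaque_knob (a point): Middle of the top of the plaque's knob, a block 24 x 24 mm, 36 tall, square to the plate, its printed-side half yellow, for gripping from above either way. Hung, the slot's upper edge lies on the arm's top face: plaque origin 3 mm above the hinge axis, this point 63 mm. To pass the hook's tip the plaque must be raised 34 to 48 mm from there.
- vial_tray: Bystander: black vial tray 120 x 160 x 60 mm with capped vials; origin under its centre.
- solvent: Bystander: amber bottle, 72 mm diameter, 150 mm tall; origin under its centre.
- jar: Bystander: white jar, 64 mm diameter, 75 mm tall, behind the rail; origin under its centre.
There are look-alikes about, which are no part of the job. Of the things like the plaque, leave any that is blue; of the rest the smaller one is meant.

How it is judged:
By the outcome, as a careful person would: the job done as asked, in the order asked, and still so for the second after the job is handed in, with the robot touching nothing.
It also fails if it takes over 72 s, if anything falls off the work surface, if the arm or the gripper's body presses on something with over 40 N, if the wrist force passes 120 N, or if a joint passes its speed limit or range.

## Working session

There is one attempt and no reset: what is moved stays moved. The work goes in short steps, Python scripts to look and compute and a shell command to move; the robot and the scene stay as the last step left them, time stands still between calls to the robot, and variables do not carry over. Pictures are saved under pics/ and viewed, about 8 in all and at most 12, crops included, and the job is handed in when it is done.

```bash
mkdir -p pics; cat > h.py <<'E'
from station import *
import numpy as np, cv2
from scipy.spatial.transform import Rotation as Ro
def snap(n,f):
    o=observe(); im=get_image(n); cv2.imwrite('pics/'+f,im[:,:,::-1]); return o,im
def cam(n,o=None):
    c=camera_info(n); K=np.array([[c['fx'],0,c['cx']],[0,c['fy'],c['cy']],[0,0,1.]])
    if n!='wrist': return K,np.array(c['R']),np.array(c['t'])
    T=np.array(c['T_tool_cam']); W=np.eye(4); W[:3,:3]=Ro.from_quat(o['eef_rot']).as_matrix(); W[:3,3]=o['position']
    M=np.linalg.inv(W@T); return K,M[:3,:3],M[:3,3]
def proj(C,X):
    K,R,t=C; p=(np.atleast_2d(X)@R.T+t)@K.T; return p[:,:2]/p[:,2:]
def ray_z(C,uv,z):
    K,R,t=C; d=R.T@np.linalg.inv(K)@[uv[0],uv[1],1]; o=-R.T@t; return o+d*(z-o[2])/d[2]
E
python3 - <<'E'
from h import *
o,a=snap('scene','s1.png'); _,b=snap('top','t1.png')
print(o)
for n in('scene','top'):
    K,R,t=cam(n); print(n,K[0,0],-R.T@t,R.tolist())
E
```

```text
{'time': 0.0, 'joint_positions': array([ 1.23711482,  0.3842087 ,  0.01634251,  1.3711688 , -0.00629029,
        1.38821314, -0.0465193 ]), 'dq': array([ 0.00034156,  0.00032408,  0.00018401,  0.000254  ,  0.00191469,
       -0.00083915, -0.00089583]), 'effort': array([ 1.32840352e-03, -6.27587485e+01,  8.45468938e-01, -3.71822655e+01,
        1.67999358e-02,  1.42589470e-02, -2.11919161e-05]), 'position': array([ 167.10270327, -601.76477246,  255.29031681]), 'eef_rot': array([ 9.90843111e-01,  1.35014740e-01, -1.47660409e-04, -9.63219171e-04]), 'force': array([-0.88658528, -0.24409264,  0.2628534 ]), 'torque': array([-0.00540406, -0.00343665, -0.01945141]), 'opening': 85.46653868247566}
scene 374.85301663385354 [1510.85795022  231.91962988 1112.52983783] [[-0.2528188575782275, 0.967506946912073, -0.0035962382734066843], [0.6804726278225032, 0.17516927097068377, -0.7115284458768573], [-0.6877787638748211, -0.18233495052917975, -0.7026480895714047]]
top 467.06066616161047 [ 332.99560093  -28.37294238 1532.45067346] [[0.09904533059720741, -0.995067042870598, 0.005621626068456303], [-0.9724901743540555, -0.09799202023623109, -0.21133013215072013], [0.2108385241641304, 0.015464286688553274, -0.9773985740553879]]
```

View pics/s1.png

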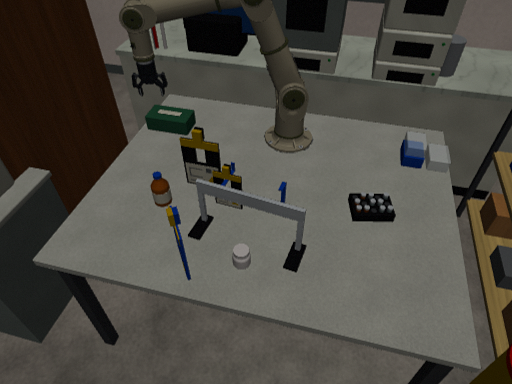

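View pics/t1.png

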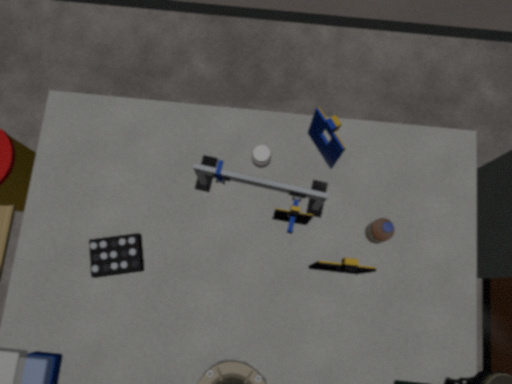

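Top view: the candidates for the plaque are the small black one on the hook at (293,214), a larger black one standing at (343,266) and a blue one at (326,138). The one on the hook is meant. The rail runs (195,168)-(327,195), and the spare hook is at (220,170). Next I'll take a close crop to check this and to get the rail pose.

```bash
python3 - <<'E'
import cv2,numpy as np
a=cv2.imread('pics/t1.png')[145:245,185:345]; b=cv2.imread('pics/s1.png')[165:275,170:320]
a=cv2.resize(a,None,fx=5,fy=5,interpolation=cv2.INTER_CUBIC)[:,:800];cv2.imwrite('pics/c1.png',a)
b=cv2.resize(b,None,fx=5,fy=5,interpolation=cv2.INTER_CUBIC);cv2.imwrite('pics/c2.png',b)
E
```

```text
(no output)
```

View pics/c1.png

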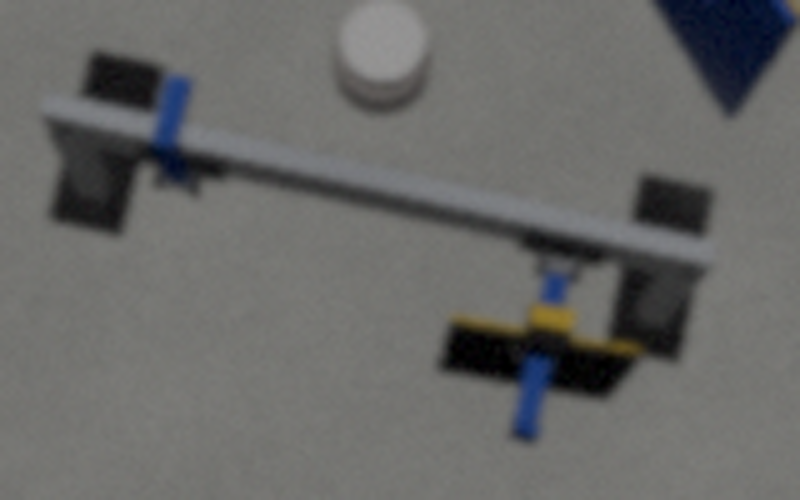

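View pics/c2.png

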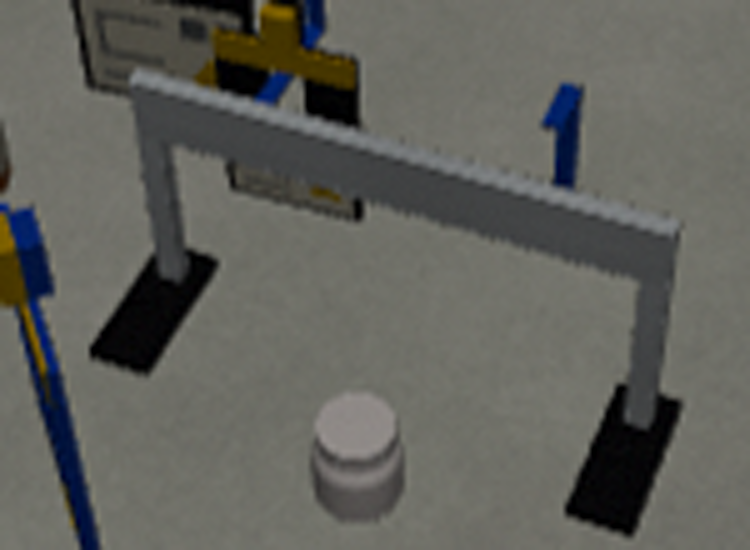

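```bash
cat > fit.py <<'E'
from h import *
from scipy.optimize import least_squares
T=[((45,97),(15,200,220)),((42,118),(0,200,220)),((713,240),(15,-200,220)),((708,268),(0,-200,220)),
((92,55),(100,215,12)),((160,68),(100,165,12)),((52,220),(-20,215,12)),((122,235),(-20,165,12)),
((642,177),(100,-165,12)),((712,190),(100,-215,12)),((680,358),(-20,-215,12)),((612,343),(-20,-165,12))]
S=[((140,68),(0,-200,220)),((131,82),(15,-200,220)),((680,222),(0,200,220)),((670,238),(15,200,220)),((672,282),(15,200,165)),
((632,533),(100,215,12)),((567,513),(100,165,12)),((682,400),(-20,215,12)),((148,374),(100,-165,12)),((92,352),(100,-215,12)),((218,260),(-20,-165,12))]
u=lambda p,o:(np.array(p)+.5)/5-.5+o
CT,CS=cam('top'),cam('scene')
def W(p,X): 
    r=Ro.from_euler('z',p[2]).as_matrix(); return np.array(X)@r.T+[p[0],p[1],0]
def res(p): return np.r_[(proj(CT,W(p,[x for _,x in T]))-[u(q,(185,145)) for q,_ in T]).ravel(),(proj(CS,W(p,[x for _,x in S]))-[u(q,(170,165)) for q,_ in S]).ravel()]
s=least_squares(res,[600,0,0],loss='soft_l1'); p=s.x
if __name__=='__main__':
    print(p,np.round(res(p).reshape(-1,2),1).tolist())
    for y in(115,-115):
        print('mount',y,W(p,[(-14,y,190)]),'tipfold',W(p,[(23,y,292)]), proj(CT,W(p,[(23,y,292)])),proj(CS,W(p,[(23,y,292)])))
    print('knob start?',[ (q,ray_z(CT,u(q,(185,145)),253)) for q in [(552,319),(541,343)]])
    r=Ro.from_euler('z',p[2]).inv().as_matrix()
    for q in[(552,307),(552,330)]: print('knob in rail', r@(ray_z(CT,u(q,(185,145)),253)-[p[0],p[1],0]))
E
python3 fit.py
```

```text
[ 6.38098066e+02 -2.09526489e+01 -1.23400312e-01] [[-0.3, -1.3], [-1.0, -0.6], [1.1, 0.0], [1.1, -0.6], [-0.4, -1.0], [0.4, -0.5], [-1.1, -0.2], [-0.6, 0.0], [-0.2, -1.2], [0.4, -0.5], [-0.0, 0.5], [-1.3, 0.2], [-0.6, -0.6], [-0.9, -0.7], [0.4, -1.1], [1.1, -1.1], [-0.8, 1.3], [0.6, -1.3], [-0.1, -1.8], [0.3, -0.5], [-0.3, -1.3], [-0.9, -0.8], [0.0, -0.9]]
mount 115 [[638.35957195  94.89609562 190.        ]] tipfold [[675.07821797  90.34186301 292.        ]] [[220.7513855  159.64205994]] [[279.94175069 189.98714119]]
mount -115 [[ 610.04947733 -133.35494719  190.        ]] tipfold [[ 646.76812334 -137.9091798   292.        ]] [[302.55803916 177.67205624]] [[214.04326844 172.20419238]]
knob start? [((552, 319), array([ 566.88973278, -127.21281655,  253.        ])), ((541, 343), array([ 552.81784559, -122.22563526,  253.        ]))]
knob in rail [ -50.95297388 -112.8444898   253.        ]
knob in rail [ -63.65645037 -115.47246921  253.        ]
```

The crops confirm it: hook_a's plaque is at crop 1 (541,343), back towards the robot and yellow to the rail. Hook_b is folded at crop 1 (172,110). Next I'll approach behind hook_b's tip, high up.

```bash
cat >> h.py <<'E'
import sys,os,json
P=json.load(open('rail.json')) if os.path.exists('rail.json') else None
def w2r(X): return Ro.from_euler('z',-P[2]).apply(np.array(X)-[P[0],P[1],0])
def r2w(X): return Ro.from_euler('z',P[2]).apply(X)+[P[0],P[1],0]
def goal(X,yaw):  # rail-frame TCP target, yaw deg of tool x rel. rail x
    o=observe(); A=Ro.from_quat(o['eef_rot']); B=Ro.from_euler('z',P[2]+np.radians(yaw))*Ro.from_euler('x',np.pi)
    return np.round(np.r_[A.inv().apply(r2w(X)-o['position']),(A.inv()*B).as_rotvec(degrees=True)],1).tolist()
def st():
    o=observe(); A=Ro.from_quat(o['eef_rot']).as_matrix()
    print('t',round(o['time'],2),'rail',w2r(o['position']).round(1),'yaw',round(np.degrees(np.arctan2(A[1,0],A[0,0])-P[2]),1),'F',Ro.from_euler('z',-P[2]).apply(o['force']).round(1),'op',round(o['opening'],1),'q',o['joint_positions'].round(2))
E
cat > g.py <<'E'
from h import *
st()
for s in sys.argv[1:]: print(goal(*(lambda v:(v[:3],v[3]))([float(x) for x in s.split(',')])))
E
python3 -c "
from fit import *
json.dump(list(p),open('rail.json','w'))"
python3 g.py 60,115,470,0 60,115,340,0
```

```text
t 0.1 rail [-395.9 -634.4  255.4] yaw 22.6 F [-1.5 -0.4 -0.7] op 85.3 q [ 1.24  0.38  0.02  1.37 -0.01  1.39 -0.05]
[708.8, -517.2, -213.7, -0.1, 0.0, 22.6]
[708.8, -516.9, -83.7, -0.1, 0.0, 22.6]
```

```bash
python3 -m handwheel '[0,0,-215,0,0,22.6,0, 0,0,-215,0,0,22.6,0, 0,0,-215,0,0,22.6,0, 0,0,-215,0,0,22.6,0, 0,0,-215,0,0,22.6,0, 0,0,-215,0,0,22.6,0]' 40
python3 -m handwheel '[456,-749,0,0,0,0,0, 456,-749,0,0,0,0,0, 456,-749,0,0,0,0,0, 456,-749,0,0,0,0,0, 456,-749,0,0,0,0,0, 456,-749,0,0,0,0,0, 456,-749,0,0,0,0,0, 456,-749,0,0,0,0,0]'
python3 g.py 60,115,470,0 -60,0,500,0
```

```text
time: 0.7
position: [167.3, -602.6, 473.2]
eef_rot: [0.998, -0.062, 0.001, 0.002]
force: [0.1, -0.2, -1.3]
opening: 0.5
time: 1.5
position: [416.5, -286.8, 469.3]
eef_rot: [0.998, -0.062, -0.001, 0.001]
force: [0.5, -1.5, -0.2]
opening: -0.0
t 1.5 rail [-187.2 -291.1  469.3] yaw -0.0 F [ 0.7 -1.4 -0.2] op -0.0 q [ 0.68  0.13 -0.17  1.23  0.02  1.79 -1.17]
[247.2, -406.2, -1.8, 0.1, 0.1, -0.0]
[127.2, -291.1, -31.5, 0.1, 0.1, -0.0]
```

```bash
python3 -m handwheel '[127,-291,-31,0,0,0,0, 127,-291,-31,0,0,0,0, 127,-291,-31,0,0,0,0, 127,-291,-31,0,0,0,0, 127,-291,-31,0,0,0,0, 127,-291,-31,0,0,0,0, 127,-291,-31,0,0,0,0, 127,-291,-31,0,0,0,0]'
python3 - <<'E'
from h import *
o,a=snap('wrist','w1.png'); st(); print(camera_info('wrist')); C=cam('wrist',o)
import pickle; pickle.dump((o,C),open('w1.pkl','wb'))
for X in [(0,200,220),(0,-200,220),(15,200,220),(23,115,292),(-14,115,190),(-64,-115,253),(-116,-115,227)]: print(X,proj(C,r2w(X)).round(1))
E
```

```text
time: 2.3
position: [579.3, -9.4, 496.5]
eef_rot: [0.998, -0.058, -0.003, 0.0]
force: [0.0, -0.4, -0.3]
opening: -0.0
t 2.35 rail [-59.9   1.8 497.1] yaw 0.2 F [-0.2 -1.2  0.1] op 0.4 q [ 0.21  0.34 -0.39  0.91  0.14  1.91 -1.81]
{'fx': 329.76277950345053, 'fy': 329.76277950345053, 'cx': 249.37129349641262, 'cy': 193.15573332423293, 'T_tool_cam': array([[-1.11178322e-03, -9.64229450e-01, -2.65066655e-01,
         6.66829147e+01],
       [ 9.99998977e-01, -1.31054090e-03,  5.72988144e-04,
        -3.17267482e-01],
       [-8.99872736e-04, -2.65065747e-01,  9.64229921e-01,
        -1.18854814e+02],
       [ 0.00000000e+00,  0.00000000e+00,  0.00000000e+00,
         1.00000000e+00]])}
(0, 200, 220) [[ 80.3 106.3]]
(0, -200, 220) [[425.3 108.4]]
(15, 200, 220) [[78.6 92.7]]
(23, 115, 292) [[130.6  82.5]]
(-14, 115, 190) [[161.3 117.8]]
(-64, -115, 253) [[356.  167.7]]
(-116, -115, 227) [[345.4 205. ]]
```

View pics/w1.png

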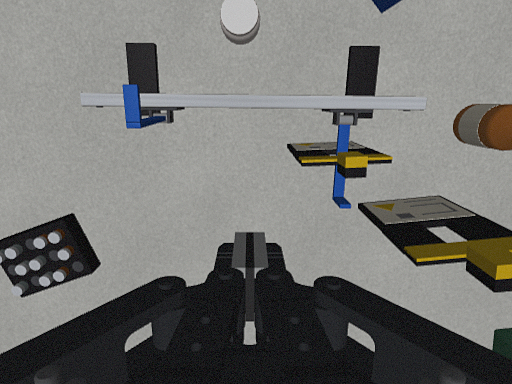

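The wrist view agrees with the fit: the rail end is at (425,108) and hook_b's tip end at (131,85). The knob's yellow/black line is at (353,167), which puts the knob at about rail (-64,-112). Now I'll go behind hook_b's tip.

```bash
python3 -m handwheel '[120,-113,77,0,0,0,0, 120,-113,77,0,0,0,0, 120,-113,77,0,0,0,0, 120,-113,77,0,0,0,0, 120,-113,77,0,0,0,0, 120,-113,110,0,0,0,0, 120,-113,150,0,0,0,0, 120,-113,150,0,0,0,0]'
python3 g.py 58,115,305,0 34,115,305,0 -20.5,115,305,0 -47,115,297,0
```

```text
time: 3.15
position: [707.6, 83.2, 338.3]
eef_rot: [0.998, -0.06, -0.009, 0.004]
force: [-2.0, 0.3, -1.4]
opening: -0.2
t 3.15 rail [ 56.2 111.9 338.3] yaw 0.2 F [-2.   0.  -1.4] op -0.2 q [ 0.02  0.63 -0.39  0.85  0.23  1.71 -1.96]
[2.4, -3.4, 33.2, 0.5, 1.0, 0.2]
[-21.5, -3.5, 33.6, 0.5, 1.0, 0.2]
[-76.0, -3.7, 34.6, 0.5, 1.0, 0.2]
[-102.4, -3.8, 43.1, 0.5, 1.0, 0.2]
```

```bash
python3 -m handwheel '[2,-3.4,33,0,1,0,0, 2,-3.4,33,0,1,0,0, -8,-3.4,33,0,1,0,0, -18,-3.5,33,0,1,0,0, -25,-3.5,33,0,1,0,0, -35,-3.5,33.5,0,1,0,0, -45,-3.6,34,0,1,0,0, -55,-3.6,34,0,1,0,0]'
python3 g.py -20.5,115,305,0 -47,115,297,0  -70,115,282,0 -83.4,115,270,0
```

```text
time: 3.95
position: [653.7, 92.6, 308.6]
eef_rot: [0.998, -0.061, 0.002, 0.004]
force: [1.9, -0.1, 0.1]
opening: 0.1
t 3.95 rail [  1.5 114.6 308.6] yaw 0.1 F [1.9 0.2 0.1] op 0.1 q [ 0.07  0.48 -0.42  1.15  0.2   1.55 -2.  ]
[-22.0, -0.5, 3.5, 0.4, -0.2, 0.1]
[-48.5, -0.6, 11.4, 0.4, -0.2, 0.1]
[-71.6, -0.7, 26.3, 0.4, -0.2, 0.1]
[-85.0, -0.8, 38.3, 0.4, -0.2, 0.1]
```

Force of about 1.9 N on the tool, so the tip is being pushed. I'll continue along the arc.

```bash
python3 -m handwheel '[-11,-0.5,2.5,0,0,0,0, -22,-0.5,3.5,0,0,0,0, -35,-0.5,7,0,0,0,0, -48,-0.6,11,0,0,0,0, -60,-0.6,18,0,0,0,0, -71,-0.7,26,0,0,0,0, -78,-0.7,32,0,0,0,0, -85,-0.8,38,0,0,0,0]'
python3 - <<'E'
from h import *
o,a=snap('wrist','w2.png'); st(); snap('scene','s2.png')
a=cv2.imread('pics/w2.png')[60:384,60:460]; b=cv2.resize(cv2.imread('pics/s2.png')[150:260,190:330],(400,324))
cv2.imwrite('pics/v2.png',np.hstack([a,b]))
E
python3 g.py -80,115,270,0 -80,115,248,0 -80,115,222,0
```

```text
time: 4.75
position: [570.3, 103.3, 271.9]
eef_rot: [0.998, -0.061, 0.003, 0.003]
force: [2.8, 0.5, -1.8]
opening: -0.3
t 4.8 rail [-83.8 115.1 270.4] yaw 0.1 F [ 1.8  0.1 -2.4] op -0.1 q [ 0.11  0.31 -0.45  1.47  0.14  1.4  -2.04]
t 4.85 rail [-83.6 114.9 270.5] yaw 0.1 F [-0.6  0.6 -0.6] op -0.0 q [ 0.11  0.31 -0.45  1.46  0.14  1.4  -2.04]
[3.6, -0.1, 0.5, 0.4, -0.2, 0.1]
[3.5, -0.3, 22.5, 0.4, -0.2, 0.1]
[3.4, -0.5, 48.5, 0.4, -0.2, 0.1]
```

View pics/v2.png

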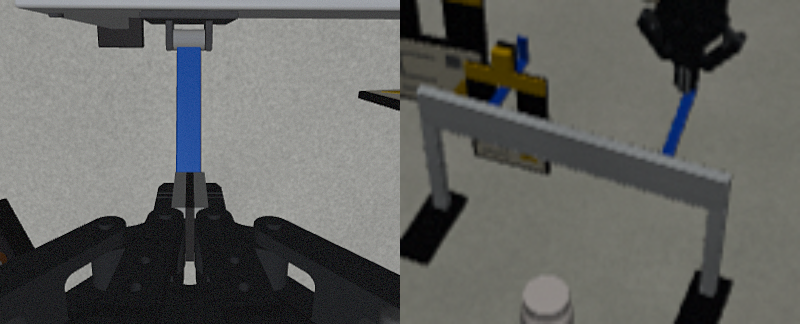

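The left panel shows hook_b partly folded down, with the arm under the fingertips at (188,172) and centred. The right panel agrees. Now I'll press down gently.

```bash
python3 -m handwheel '[4,0,8,0,0,0,0, 4,0,15,0,0,0,0, 4,0,22,0,0,0,0, 4,0,28,0,0,0,0, 4,0,34,0,0,0,0, 4,0,38,0,0,0,0, 4,0,41,0,0,0,0, 4,0,42,0,0,0,0]'; python3 g.py -80,115,218,0
```

```text
time: 5.65
position: [573.3, 102.6, 228.2]
eef_rot: [0.998, -0.061, 0.002, 0.004]
force: [-0.6, 0.4, 1.6]
opening: 0.2
t 5.65 rail [-79.5 114.7 228.2] yaw 0.1 F [-0.6  0.3  1.6] op 0.2 q [ 0.11  0.34 -0.45  1.52  0.16  1.31 -2.04]
[-0.5, -0.4, 10.2, 0.4, -0.2, 0.1]
```

```bash
python3 -m handwheel '[0,0,2,0,0,0,0, 0,0,3.5,0,0,0,0, 0,0,5,0,0,0,0, 0,0,6,0,0,0,0, 0,0,7,0,0,0,0]'; python3 -m handwheel '[0,0,1,0,0,0,0, 0,0,2,0,0,0,0]';python3 -m handwheel '[0,0,0.7,0,0,0,0, 0,0,1.2,0,0,0,0]'
```

```text
time: 6.15
position: [573.3, 102.6, 221.2]
eef_rot: [0.998, -0.061, 0.002, 0.004]
force: [-1.2, 1.0, 0.6]
opening: -0.0
time: 6.35
position: [573.3, 102.6, 219.1]
eef_rot: [0.998, -0.061, 0.002, 0.004]
force: [-1.1, -0.2, 2.1]
opening: 0.4
time: 6.55
position: [573.3, 102.6, 218.1]
eef_rot: [0.998, -0.06, 0.002, 0.004]
force: [-2.5, -0.2, 5.4]
opening: -0.0
```

```bash
python3 -m handwheel '[0,0,0.7,0,0,0,0, 0,0,0.7,0,0,0,0]';python3 -m handwheel '[0,0,0.7,0,0,0,0, 0,0,0.7,0,0,0,0]'
```

```text
time: 6.75
position: [573.3, 102.6, 218.1]
eef_rot: [0.998, -0.06, 0.002, 0.004]
force: [-3.0, -1.4, 6.1]
opening: -0.2
time: 6.95
position: [573.3, 102.6, 218.1]
eef_rot: [0.998, -0.06, 0.002, 0.004]
force: [-3.5, -0.0, 5.4]
opening: -0.0
```

```bash
python3 -m handwheel '[0,0,1.2,0,0,0,0, 0,0,2,0,0,0,0]';python3 -m handwheel '[0,0,-20,0,0,0,0, 0,0,-60,0,0,0,0, 0,0,-110,0,0,0,0, 0,0,-110,0,0,0,0, 0,0,-110,0,0,0,0]'; python3 g.py -64,-112,330,0 -64,-112,247,0
```

```text
time: 7.15
position: [573.3, 102.7, 217.9]
eef_rot: [0.998, -0.061, 0.003, 0.004]
force: [-8.8, -1.2, 17.8]
opening: 0.1
time: 7.65
position: [573.4, 103.8, 329.2]
eef_rot: [0.998, -0.061, 0.004, 0.004]
force: [-1.0, -0.3, -1.0]
opening: -0.0
t 7.65 rail [-79.5 115.8 329.2] yaw 0.1 F [-0.9 -0.4 -1. ] op -0.0 q [ 0.11  0.3  -0.45  1.35  0.14  1.52 -2.03]
[15.1, 227.8, 0.9, 0.4, -0.5, 0.1]
[14.3, 227.3, 83.9, 0.4, -0.5, 0.1]
```

```bash
python3 -m handwheel '[15,228,1,0,0,0,80, 15,228,1,0,0,0,80, 15,228,1,0,0,0,80, 15,228,1,0,0,0,80, 15,228,1,0,0,0,80, 15,228,1,0,0,0,80, 15,228,1,0,0,0,80]'
python3 - <<'E'
from h import *
o,a=snap('wrist','w3.png'); st(); C=cam('wrist',o)
for X in [(-64,-112,253),(-52,-100,253),(-76,-124,253),(-116,-115,227)]: print(X,proj(C,r2w(X)).round(1))
import pickle; pickle.dump(C,open('w3.pkl','wb'))
cv2.imwrite('pics/w3c.png',cv2.resize(cv2.imread('pics/w3.png')[80:330,120:400],None,fx=2.3,fy=2.3))
E
```

```text
time: 8.35
position: [560.2, -125.0, 328.2]
eef_rot: [0.998, -0.061, 0.003, 0.003]
force: [0.4, 0.8, 0.8]
opening: 79.9
t 8.4 rail [ -64.4 -111.3  328.6] yaw 0.2 F [ 0.  -0.1 -0.7] op 80.0 q [ 0.42  0.26 -0.33  1.38  0.09  1.5  -1.6 ]
(-64, -112, 253) [[247.6 213.9]]
(-52, -100, 253) [[228.  195.3]]
(-76, -124, 253) [[266.7 231.9]]
(-116, -115, 227) [[251.8 269.5]]
```

View pics/w3c.png

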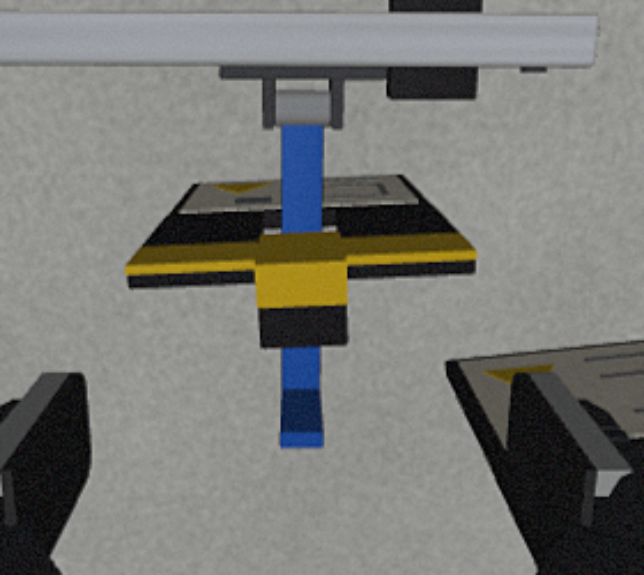

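Knob top centre is at full-frame pixel (251.7,213.5), i.e. rail (-64,-114.5). Its black half faces the robot and it is yawed by about 2°. The hook is centred at y -115. I'll descend and grip.

```bash
python3 g.py -64,-114.5,246,0; python3 -m handwheel '[0.5,3,30,0,0,-0.2,80, 0.5,3,60,0,0,-0.2,80, 0.5,3,76,0,0,-0.2,80, 0.5,3,80,0,0,-0.2,70, 0.5,3,82.5,0,0,-0.2,60, 0.5,3,82.5,0,0,-0.2,40]' 45;  python3 g.py -64,-114.5,246,0
```

```text
t 8.4 rail [ -64.4 -111.3  328.6] yaw 0.2 F [ 0.  -0.1 -0.7] op 80.0 q [ 0.42  0.26 -0.33  1.38  0.09  1.5  -1.6 ]
[-0.2, 2.7, 82.6, 0.3, -0.4, 0.2]
time: 9.0
position: [561.7, -126.2, 246.8]
eef_rot: [0.998, -0.058, 0.004, 0.003]
force: [-0.1, 0.1, -0.3]
opening: 47.0
t 9.0 rail [ -62.9 -113.9  246.8] yaw 0.4 F [-0.1  0.1 -0.3] op 47.0 q [ 0.42  0.29 -0.33  1.52  0.1   1.33 -1.6 ]
[-1.1, 0.6, 0.8, 0.3, -0.5, 0.4]
```

```bash
python3 -m handwheel '[-1,0.6,0.8,0,0,0.4,34, -1,0.6,0.8,0,0,0.4,28, -1,0.6,0.8,0,0,0.4,25, -1,0.6,0.8,0,0,0.4,22, -1,0.6,0.8,0,0,0.4,18, -1,0.6,0.8,0,0,0.4,18, -1,0.6,0.8,0,0,0.4,18]' 60;  python3 g.py -64,-114.5,288,0
```

```text
time: 9.7
position: [561.0, -126.6, 246.8]
eef_rot: [0.998, -0.061, 0.005, 0.003]
force: [-0.0, 1.0, 5.1]
opening: 23.1
t 9.7 rail [ -63.5 -114.3  246.8] yaw 0.1 F [-0.1  1.   5.1] op 23.1 q [ 0.42  0.29 -0.33  1.53  0.1   1.33 -1.61]
[-0.1, 0.4, -41.2, 0.3, -0.6, 0.1]
```

```bash
python3 -m handwheel '[0,0,-4,0,0,0,18, 0,0,-10,0,0,0,18, 0,0,-18,0,0,0,18, 0,0,-27,0,0,0,18, 0,0,-35,0,0,0,18, 0,0,-40,0,0,0,18, 0,0,-42,0,0,0,18, 0,0,-42,0,0,0,18]';  python3 g.py -64,-114.5,288,0 -190,-114.5,288,0
python3 - <<'E'
from h import *
o,a=snap('wrist','w4.png'); snap('scene','s4.png')
a=cv2.imread('pics/w4.png')[60:330,90:420]; b=cv2.resize(cv2.imread('pics/s4.png')[120:230,170:304],(330,270))
cv2.imwrite('pics/v4.png',np.hstack([a,b]))
E
```

```text
time: 10.5
position: [560.7, -126.3, 289.1]
eef_rot: [0.998, -0.061, 0.005, 0.003]
force: [-1.0, -0.7, -2.5]
opening: 23.3
t 10.5 rail [ -63.9 -114.1  289.1] yaw 0.1 F [-0.9 -0.9 -2.5] op 23.3 q [ 0.42  0.27 -0.33  1.46  0.09  1.42 -1.6 ]
[-0.1, 0.4, 1.1, 0.3, -0.6, 0.1]
[-126.1, 0.3, -0.2, 0.3, -0.6, 0.1]
```

View pics/v4.png

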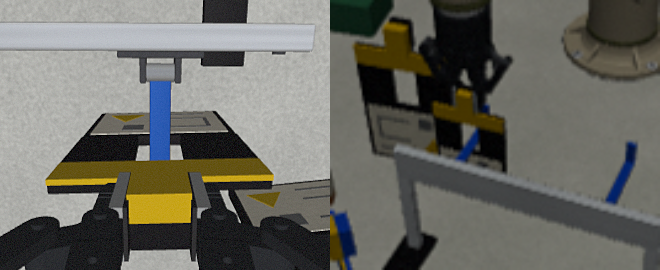

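```bash
python3 - <<'E'
from h import *
C=cam('top')
for q in [(310,265),(375,269),(348,262)]:
  for z in(0,200,280): print(q,z,w2r(ray_z(C,q,z)).round(0))
print(w2r(ray_z(C,(140,236),60)),w2r(ray_z(C,(115,255),60)))
E
python3 g.py -175,-114,289,0 -175,-50,289,0
```

```text
(310, 265) 0 [-181. -213.    0.]
(310, 265) 200 [-197. -191.  200.]
(310, 265) 280 [-203. -182.  280.]
(375, 269) 0 [-147. -421.    0.]
(375, 269) 200 [-167. -372.  200.]
(375, 269) 280 [-175. -353.  280.]
(348, 262) 0 [-144. -332.    0.]
(348, 262) 200 [-165. -294.  200.]
(348, 262) 280 [-173. -279.  280.]
[-215.61440749  334.26562285   60.        ] [-290.21750134  394.24251031   60.        ]
t 10.6 rail [ -64.1 -114.1  288.5] yaw 0.1 F [ 0.6  0.6 -3.4] op 23.4 q [ 0.42  0.27 -0.33  1.46  0.09  1.42 -1.6 ]
[-110.9, -0.2, -1.6, 0.3, -0.5, 0.1]
[-110.8, -64.2, -1.9, 0.3, -0.5, 0.1]
```

```bash
python3 -m handwheel '[-20,0,-0.5,0,0,0,18, -45,0,-1,0,0,0,18, -70,0,-1,0,0,0,18, -85,0,-1,0,0,0,18, -95,-25,-1,0,0,0,18, -110,-60,-2,0,0,0,18, -115,-100,-2,0,0,0,18, -115,-114,-2,0,0,0,18]';  python3 g.py -180,0,289,90 -180,115,289,180
```

```text
time: 11.4
position: [459.4, 5.5, 288.9]
eef_rot: [0.998, -0.059, 0.005, 0.003]
force: [-0.3, 0.5, -3.0]
opening: 23.3
t 11.4 rail [-180.6    4.3  288.9] yaw 0.4 F [-0.3  0.4 -3. ] op 23.3 q [ 0.35  0.02 -0.44  1.73  0.02  1.38 -1.78]
[0.5, 4.3, -0.0, 0.6, -0.2, -89.6]
[1.3, -110.7, -0.6, 0.9, 0.4, -179.6]
```

```bash
python3 -m handwheel '[0,0,0,0,0,-4,18, 0,0,0,0,0,-11,18, 0,0,0,0,0,-19,18, 0,0,0,0,0,-27,18, 0,0,0,0,0,-35,18, 0,0,0,0,0,-43,18, 0,0,0,0,0,-51,18, 0,0,0,0,0,-58,18]'
python3 -m handwheel '[0,0,0,0,0,-8,18, 0,0,0,0,0,-16,18, 0,0,0,0,0,-24,18, 0,0,0,0,0,-32,18, 0,0,0,0,0,-40,18, 0,0,0,0,0,-48,18, 0,0,0,0,0,-56,18, 0,0,0,0,0,-61,18]';  python3 g.py -180,0,289,180 -180,115,289,180
```

```text
time: 12.2
position: [459.2, 5.5, 288.6]
eef_rot: [0.9, 0.435, 0.002, 0.004]
force: [-0.2, -0.9, -2.7]
opening: 23.2
time: 13.0
position: [459.0, 5.5, 288.3]
eef_rot: [0.552, 0.834, -0.0, 0.005]
force: [-0.0, 0.5, -4.4]
opening: 23.3
t 13.0 rail [-181.     4.2  288.3] yaw 120.0 F [-0.1  0.5 -4.4] op 23.3 q [ 0.38  0.02 -0.47  1.73  0.02  1.38  0.31]
[-4.2, -1.2, -0.7, -0.0, 0.6, -60.0]
[95.4, 56.3, -1.3, -0.0, 0.6, -60.0]
```

```bash
python3 -m handwheel '[10,6,0,0,0,-8,18, 22,13,0,0,0,-16,18, 35,20,0,0,0,-24,18, 48,28,0,0,0.5,-32,18, 61,36,-1,0,0.6,-40,18, 74,44,-1,0,0.6,-48,18, 86,50,-1,0,0.6,-55,18, 95,56,-1.3,0,0.6,-60,18]'
python3 -m handwheel '[0,0,0,0,0,0,18]'
python3 g.py -64,115,289,180 
python3 - <<'E'
from h import *
o,a=snap('wrist','w5.png'); snap('scene','s5.png'); C=cam('wrist',o)
for X in [(-116,115,227),(-64,115,193)]: print(proj(C,r2w(X)).round(1))
a=cv2.imread('pics/w5.png')[:330,90:420]; b=cv2.resize(cv2.imread('pics/s5.png')[110:250,190:330],(330,330))
cv2.imwrite('pics/v5.png',np.hstack([a,b]))
E
```

```text
time: 13.8
position: [473.2, 115.8, 288.7]
eef_rot: [0.059, 0.998, 0.0, -0.0]
force: [0.2, -0.5, -3.1]
opening: 23.5
time: 13.9
position: [472.9, 117.4, 288.5]
eef_rot: [0.057, 0.998, 0.0, -0.001]
force: [-0.8, 0.6, -3.2]
opening: 23.3
t 13.9 rail [-181.   116.9  288.5] yaw 180.6 F [-0.9  0.5 -3.2] op 23.3 q [ 0.26  0.11 -0.61  1.66  0.06  1.4   1.1 ]
[-117.0, -3.1, -0.7, 0.0, -0.1, 0.6]
[[245.2 319.3]]
[[245.4 349.5]]
```

View pics/v5.png

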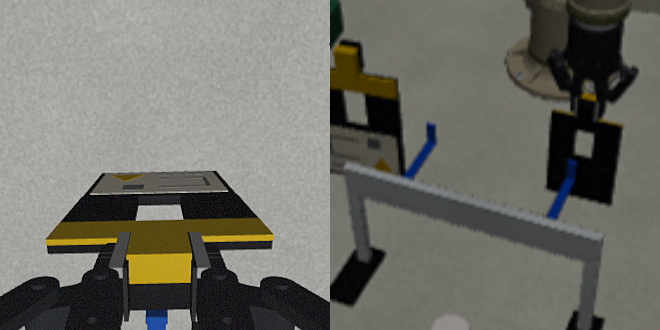

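```bash
python3 -m handwheel '[-10,-3,-0.7,0,0,0.6,18, -25,-3,-0.7,0,0,0.6,18, -40,-3,-0.7,0,0,0.6,18, -57,-3,-0.7,0,0,0.6,18, -75,-3,-0.7,0,0,0.6,18, -93,-3,-0.7,0,0,0.6,18, -107,-3,-0.7,0,0,0.6,18, -117,-3,-0.7,0,0,0.6,18]'
python3 -m handwheel '[0,0,0,0,0,0,18]'
python3 g.py -64,115,289,180 -64,115,247,180
```

```text
time: 14.8
position: [590.2, 96.7, 288.2]
eef_rot: [0.067, 0.998, -0.0, -0.001]
force: [0.4, -0.3, -3.1]
opening: 23.7
time: 14.9
position: [591.3, 95.6, 287.5]
eef_rot: [0.068, 0.998, -0.001, -0.001]
force: [-0.6, 0.5, -2.5]
opening: 22.9
t 14.9 rail [-60.8 109.9 287.5] yaw 179.2 F [-0.7  0.4 -2.5] op 22.9 q [ 0.21  0.37 -0.57  1.37  0.2   1.46  1.08]
[3.3, 5.1, -1.5, -0.1, -0.2, -0.8]
[3.1, 5.1, 40.5, -0.1, -0.2, -0.8]
```

```bash
python3 -m handwheel '[3,5,0,0,0,-0.8,18, 3,5,0,0,0,-0.8,18]'; python3 g.py -64,115,287,180; python3 -m handwheel '[0,0,5,0,0,0,18, 0,0,13,0,0,0,18, 0,0,22,0,0,0,18, 0,0,30,0,0,0,18, 0,0,34,0,0,0,18, 0,0,36,0,0,0,18, 0,0,37,0,0,0,18]'; python3 g.py -64,115,246.8,180
```

```text
time: 15.1
position: [588.3, 101.8, 287.5]
eef_rot: [0.061, 0.998, -0.0, -0.002]
force: [0.0, 1.3, -2.9]
opening: 23.1
t 15.1 rail [-64.6 115.7 287.5] yaw 180.1 F [-0.1  1.2 -2.9] op 23.1 q [ 0.2   0.37 -0.58  1.37  0.2   1.46  1.08]
[-0.6, -0.7, 0.5, -0.0, -0.2, 0.1]
time: 15.8
position: [588.1, 101.8, 250.3]
eef_rot: [0.061, 0.998, -0.0, -0.002]
force: [1.1, -0.5, -1.9]
opening: 23.2
t 15.8 rail [-64.7 115.7 250.3] yaw 180.1 F [ 1.1 -0.4 -1.9] op 23.2 q [ 0.2   0.38 -0.57  1.44  0.21  1.38  1.07]
[-0.7, -0.7, 3.5, -0.0, -0.2, 0.1]
```

```bash
python3 -m handwheel '[0,-0.5,1,0,0,0,18, 0,-0.5,1.8,0,0,0,18]'; python3 -m handwheel '[0,0,0.7,0,0,0,18, 0,0,0.7,0,0,0,18]';python3 -m handwheel '[0,0,0.7,0,0,0,18, 0,0,0.7,0,0,0,18]';python3 -m handwheel '[0,0,0.5,0,0,0,18, 0,0,0.5,0,0,0,18]'
```

```text
time: 16.0
position: [588.2, 101.3, 248.7]
eef_rot: [0.061, 0.998, -0.0, -0.001]
force: [-0.1, -0.8, -2.8]
opening: 23.2
time: 16.2
position: [588.3, 101.2, 248.1]
eef_rot: [0.061, 0.998, -0.0, -0.001]
force: [-0.4, 0.9, -2.8]
opening: 23.2
time: 16.4
position: [588.3, 101.2, 247.4]
eef_rot: [0.061, 0.998, -0.0, -0.001]
force: [-0.0, -0.1, -2.8]
opening: 23.1
time: 16.6
position: [588.3, 101.3, 247.0]
eef_rot: [0.061, 0.998, -0.0, -0.001]
force: [0.3, -0.3, -1.4]
opening: 23.0
```

```bash
python3 -m handwheel '[0,0,0.5,0,0,0,18, 0,0,0.5,0,0,0,18]';python3 -m handwheel '[0,0,0.5,0,0,0,18, 0,0,0.5,0,0,0,18]'
```

```text
time: 16.8
position: [588.4, 101.3, 246.9]
eef_rot: [0.061, 0.998, -0.0, -0.001]
force: [-1.1, -1.3, 1.3]
opening: 23.3
time: 17.0
position: [588.4, 101.3, 246.9]
eef_rot: [0.061, 0.998, -0.0, -0.001]
force: [-2.5, -0.4, 3.3]
opening: 23.4
```

```bash
python3 -m handwheel '[0,0,-0.1,0,0,0,23.5, 0,0,-0.1,0,0,0,24.5, 0,0,-0.1,0,0,0,26, 0,0,-0.1,0,0,0,30, 0,0,-0.1,0,0,0,38, 0,0,-0.1,0,0,0,50, 0,0,-0.1,0,0,0,50]' 20; python3 -m handwheel '[0,0,-10,0,0,0,50, 0,0,-30,0,0,0,50, 0,0,-60,0,0,0,50, 0,0,-90,0,0,0,50, 0,0,-120,0,0,0,50, 0,0,-120,0,0,0,50]'
python3 g.py
python3 - <<'E'
from h import *
o,a=snap('wrist','w6.png'); snap('scene','s6.png'); C=cam('wrist',o)
for X in [(-64,115,253),(-116,115,227)]: print(proj(C,r2w(X)).round(1))
a=cv2.imread('pics/w6.png')[:384,90:420]; b=cv2.resize(cv2.imread('pics/s6.png')[130:270,190:330],(384,384))
cv2.imwrite('pics/v6.png',np.hstack([a,b]))
E
```

```text
time: 17.7
position: [588.4, 101.3, 247.0]
eef_rot: [0.061, 0.998, -0.0, -0.001]
force: [-0.2, 0.2, -0.5]
opening: 49.9
time: 18.3
position: [589.6, 102.1, 372.7]
eef_rot: [0.061, 0.998, 0.001, 0.003]
force: [0.4, 0.7, -0.3]
opening: 50.0
t 18.3 rail [-63.2 116.2 372.7] yaw 180.1 F [ 0.3  0.7 -0.3] op 50.0 q [ 0.18  0.35 -0.58  1.21  0.19  1.63  1.09]
[[247.4 193.6]]
[[247.5 120.7]]
```

View pics/v6.png

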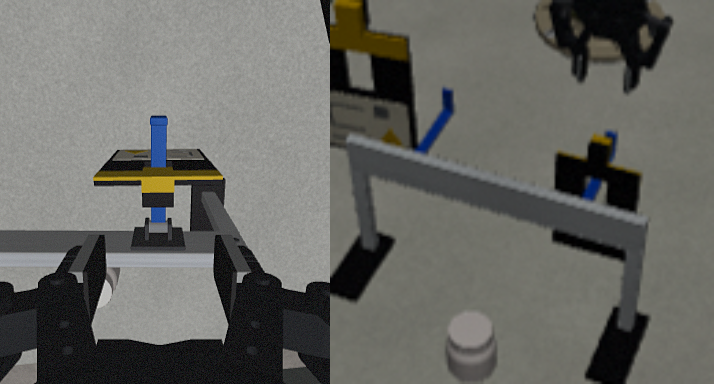

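The plaque hangs square on hook_b: band level at left-panel (94-223,178), yellow towards the robot. Next I'll grip hook_a's tip lightly and lift it along its arc.

```bash
python3 -m handwheel '[53,-231,20,0,0,0,40, 53,-231,20,0,0,0,40, 53,-231,20,0,0,0,40, 53,-231,20,0,0,0,40, 53,-231,40,0,0,0,40, 53,-231,73,0,0,0,40, 53,-231,73,0,0,0,40, 53,-231,73,0,0,0,40]'
python3 g.py -116,-115,223,180 
python3 - <<'E'
from h import *
o,a=snap('wrist','w7.png'); C=cam('wrist',o)
print(proj(C,r2w((-116,-115,227))),proj(C,r2w((-64,-115,193))))
hsv=cv2.cvtColor(a,cv2.COLOR_RGB2HSV); m=(hsv[...,0]>100)&(hsv[...,0]<130)&(hsv[...,1]>150)&(hsv[...,2]>50)
m[:, :150]=0; m[:,350:]=0
for r in range(0,384,12):
    c=np.where(m[r])[0]
    if len(c)>5: print(r,c.min(),c.max())
E
```

```text
time: 19.2
position: [507.8, -120.3, 294.9]
eef_rot: [0.06, 0.998, 0.0, -0.001]
force: [0.1, 0.8, -0.3]
opening: 40.0
t 19.2 rail [-117.  -114.7  294.9] yaw 180.2 F [-0.   0.8 -0.3] op 40.0 q [ 0.58  0.18 -0.47  1.57  0.08  1.42  1.56]
[-1.1, -0.4, 71.9, 0.0, -0.1, 0.2]
[[248.58562865 220.7355932 ]] [[248.62381909 271.00338336]]
204 240 259
216 239 260
228 240 258
240 240 258
252 240 258
264 240 258
276 240 257
288 240 257
300 240 257
312 240 257
```

```bash
python3 -m handwheel '[-1,-0.4,35,0,0,0,40, -1,-0.4,60,0,0,0,35, -1,-0.4,72,0,0,0,28, -1,-0.4,72,0,0,0,22, -1,-0.4,72,0,0,0,17, -1,-0.4,72,0,0,0,12, -1,-0.4,72,0,0,0,12, -1,-0.4,72,0,0,0,12]' 20; python3 g.py -116,-115,223,180
```

```text
time: 20.05
position: [510.7, -120.5, 225.8]
eef_rot: [0.06, 0.998, -0.0, 0.002]
force: [-0.5, 0.6, 6.2]
opening: 13.3
t 20.05 rail [-114.2 -114.5  225.8] yaw 180.2 F [-0.6  0.5  6.2] op 13.3 q [ 0.57  0.21 -0.47  1.68  0.1   1.27  1.54]
[1.8, -0.5, 2.8, 0.0, 0.2, 0.2]
```

```bash
python3 -m handwheel '[-3,0,-8.5,0,0,0,12, -6.8,0,-17,0,0,0,12, -11.3,0,-25.5,0,0,0,12, -16.4,0,-33,0,0,0,12]'; python3 -m handwheel '[-6,0,-7.2,0,0,0,12, -12.3,0,-14,0,0,0,12]'; python3 g.py
```

```text
time: 20.45
position: [526.8, -122.5, 259.5]
eef_rot: [0.06, 0.998, -0.0, 0.001]
force: [-1.6, 1.2, -3.5]
opening: 13.4
time: 20.65
position: [539.5, -124.1, 274.2]
eef_rot: [0.06, 0.998, -0.0, 0.002]
force: [-1.4, 0.1, -4.1]
opening: 13.3
t 20.65 rail [ -85.1 -114.5  274.2] yaw 180.2 F [-1.4 -0.1 -4.1] op 13.3 q [ 0.55  0.25 -0.47  1.53  0.11  1.39  1.53]
```

Forces are low and it is lifting. I'll continue to about 30° and then open.

```bash
python3 -m handwheel '[-7,0,-6,0,0,0,12, -14.4,0,-11.5,0,0,0,12, -22.5,0,-16.3,0,0,0,12, -30.7,0,-20.4,0,0,0,12, -39.5,0,-23.5,0,0,0,12, -48,0,-26.3,0,0,0,12]'; python3 -m handwheel '[0,0,0,0,0,0,18, 0,0,0,0,0,0,26, 0,0,0,0,0,0,36, 0,0,-25,0,0,0,36, 0,0,-65,0,0,0,36, 0,0,-65,0,0,0,20, 0,0,-65,0,0,0,0]'; python3 g.py -110,-115,360,180
python3 - <<'E'
from h import *
snap('wrist','w8.png'); snap('scene','s8.png')
a=cv2.imread('pics/w8.png')[:384,90:420]; b=cv2.resize(cv2.imread('pics/s8.png')[130:270,190:330],(384,384))
cv2.imwrite('pics/v8.png',np.hstack([a,b]))
E
```

```text
time: 21.25
position: [587.9, -130.3, 301.0]
eef_rot: [0.06, 0.998, -0.0, 0.002]
force: [-2.2, -0.9, -2.5]
opening: 13.4
time: 21.95
position: [588.0, -130.1, 367.3]
eef_rot: [0.06, 0.998, -0.0, 0.003]
force: [0.3, -0.1, -0.3]
opening: 8.0
t 21.95 rail [ -36.3 -114.5  367.3] yaw 180.2 F [ 0.3 -0.  -0.3] op 8.0 q [ 0.49  0.34 -0.46  1.21  0.15  1.61  1.51]
[73.7, -0.3, 6.9, -0.0, 0.4, 0.2]
```

View pics/v8.png

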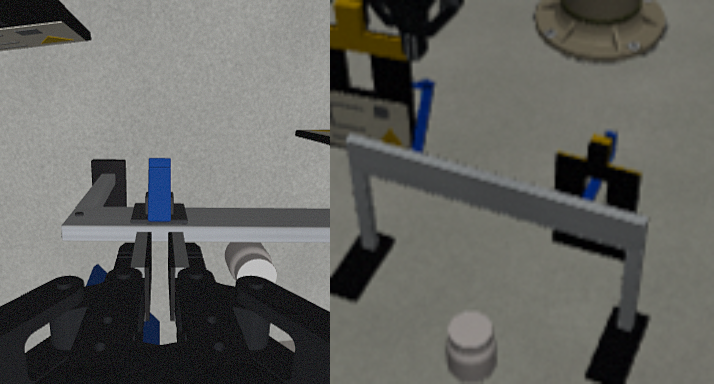

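Hook_a stands about 30° from the rail (right panel (424,100)) and the plaque on hook_b is unchanged. I'll go in front of the arm and push it home.

```bash
python3 -m handwheel '[40,0,0,0,0,0,0, 74,0,0,0,0,0,0, 74,0,7,0,0,0,0, 74,0,40,0,0,0,0, 74,0,70,0,0,0,0, 74,0,82,0,0,0,0, 74,0,82,0,0,0,0]'; python3 -m handwheel '[-10,0,0,0,0,0,0, -20,0,0,0,0,0,0, -30,0,0,0,0,0,0, -40,0,0,0,0,0,0, -50,0,0,0,0,0,0, -60,0,0,0,0,0,0]'; python3 g.py -28,-115,285,180
```

```text
time: 22.75
position: [512.9, -121.4, 280.8]
eef_rot: [0.06, 0.998, 0.0, -0.001]
force: [-0.8, -0.4, 0.4]
opening: -0.4
time: 23.35
position: [573.5, -128.7, 280.8]
eef_rot: [0.06, 0.998, 0.0, -0.001]
force: [-1.8, 0.4, 1.9]
opening: -0.3
t 23.35 rail [ -50.8 -114.9  280.8] yaw 180.2 F [-1.9  0.1  1.9] op -0.3 q [ 0.52  0.33 -0.46  1.42  0.15  1.43  1.51]
[-22.8, -0.2, -4.3, 0.0, -0.1, 0.2]
```

```bash
python3 -m handwheel '[-6,0,0,0,0,0,0, -12,0,0,0,0,0,0, -16,0,0,0,0,0,0, -18,0,0,0,0,0,0, -19,0,0,0,0,0,0]'; for i in 1; do python3 -m handwheel '[-1,0,0,0,0,0,0, -1.5,0,0,0,0,0,0]'; done; python3 -m handwheel '[-1,0,0,0,0,0,0, -1.5,0,0,0,0,0,0]'; python3 g.py
```

```text
time: 23.85
position: [592.6, -131.0, 281.1]
eef_rot: [0.06, 0.998, 0.0, -0.001]
force: [-0.8, 0.2, 4.2]
opening: 0.1
time: 24.05
position: [594.0, -131.1, 281.1]
eef_rot: [0.06, 0.998, 0.0, -0.001]
force: [-1.6, -0.2, 3.3]
opening: -0.1
time: 24.25
position: [595.5, -131.3, 281.2]
eef_rot: [0.06, 0.998, 0.0, -0.001]
force: [-1.4, -0.3, 2.3]
opening: -0.0
t 24.25 rail [ -28.7 -114.8  281.2] yaw 180.2 F [-1.4 -0.4  2.3] op -0.0 q [ 0.5   0.38 -0.46  1.35  0.17  1.45  1.5 ]
```

```bash
python3 -m handwheel '[-0.7,0,0,0,0,0,0, -1,0,0,0,0,0,0]';python3 -m handwheel '[-0.7,0,0,0,0,0,0, -1,0,0,0,0,0,0]';python3 -m handwheel '[-0.7,0,0,0,0,0,0, -1,0,0,0,0,0,0]'
```

```text
time: 24.45
position: [595.9, -131.4, 281.2]
eef_rot: [0.06, 0.998, 0.0, -0.001]
force: [-6.9, -0.5, 4.6]
opening: 0.3
time: 24.65
position: [596.0, -131.4, 281.2]
eef_rot: [0.06, 0.998, 0.0, -0.002]
force: [-8.7, 2.5, 5.6]
opening: 0.2
time: 24.85
position: [596.0, -131.4, 281.2]
eef_rot: [0.06, 0.998, 0.0, -0.004]
force: [-8.4, 0.6, 6.3]
opening: 0.0
```

```bash
python3 -m handwheel '[-1,0,0,0,0,0,0, -1.7,0,0,0,0,0,0]'; python3 -m handwheel '[8,0,0,0,0,0,0, 25,0,0,0,0,0,0, 45,0,0,0,0,0,0, 45,0,-40,0,0,0,0, 45,0,-90,0,0,0,0, 45,0,-140,0,0,0,0, 45,0,-140,0,0,0,0]'; python3 g.py -110,0,470,180
```

```text
time: 25.05
position: [596.1, -131.5, 281.2]
eef_rot: [0.06, 0.998, -0.0, -0.006]
force: [-14.8, 1.5, 7.6]
opening: -0.4
time: 25.75
position: [554.3, -125.8, 429.3]
eef_rot: [0.06, 0.998, -0.001, 0.0]
force: [-0.2, 0.8, 0.2]
opening: 0.0
t 25.75 rail [ -70.2 -114.4  429.3] yaw 180.2 F [-0.3  0.8  0.2] op 0.0 q [ 0.51  0.28 -0.47  1.15  0.13  1.73  1.53]
[39.4, 114.4, -40.9, -0.1, 0.0, 0.2]
```

```bash
python3 -m handwheel '[-10,114,-60,0,0,0,0, -10,114,-60,0,0,0,0, -10,114,-60,0,0,0,0, -10,114,-60,0,0,0,0, -10,114,-60,0,0,0,0]'; python3 - <<'E'
from h import *
o,_=snap('wrist','w9.png'); snap('scene','s9.png'); C=cam('wrist',o); st()
for X in [(23,-115,292),(-14-11,-115,295),(-116,115,227),(-64,115,253),(-64,170,217),(-64,60,217)]: print(X,proj(C,r2w(X)).round(1))
print('scene tip_a folded',proj(cam('scene'),r2w((23,-115,292))))
a=cv2.imread('pics/w9.png')[:300,:450]; b=cv2.resize(cv2.imread('pics/s9.png')[140:270,180:310],(345,345))[:300]
cv2.imwrite('pics/v9.png',np.hstack([a,b]))
E
```

```text
time: 26.25
position: [578.2, -13.0, 488.8]
eef_rot: [0.059, 0.998, -0.001, 0.001]
force: [1.0, -1.5, -0.1]
opening: 0.0
t 26.35 rail [-60.4  -1.6 488.2] yaw 180.1 F [0.3 0.  0.1] op 0.1 q [ 0.3   0.34 -0.52  0.95  0.18  1.89  1.31]
(23, -115, 292) [[138.9 251.6]]
(-25, -115, 295) [[133.8 208.7]]
(-116, 115, 227) [[352.1 113.5]]
(-64, 115, 253) [[355.  163.5]]
(-64, 170, 217) [[391.9 158.2]]
(-64, 60, 217) [[299.7 157.9]]
scene tip_a folded [[214.04326844 172.20419238]]
```

View pics/v9.png

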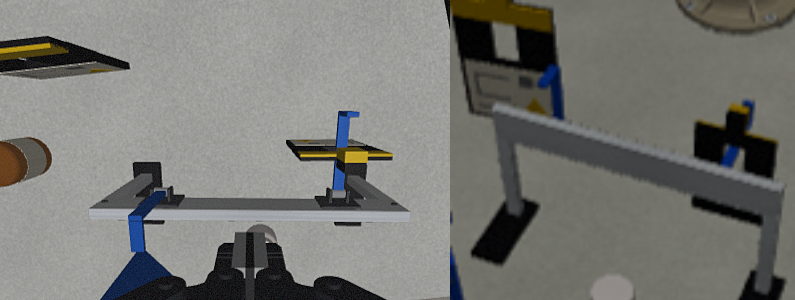

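The final view shows hook_a's tip end at (138,251), against (139,252) predicted for folded flat. Hook_b's tip is at (348,113). The plaque's yellow band runs (299,155)-(392,157), about 1° from square. The robot is clear, so I'll hand in.

```bash
python3 -c "
from station import *
print(close_job())"
```

```text
the job is handed in; nothing more can be done
None
```

The job is handed in: the plaque hangs on the spare hook with its print away from the rail, and the emptied hook is folded flat. It took about 26 s of the 72 s, and no verdict was reported.

- **Spare hook:** I pushed hook_b down from behind its tip and pressed it onto its stop. The position stayed at 218 mm while the force rose to about 20 N.
- **Plaque:** I gripped it by the knob, raised it 42 mm, took it off hook_a, turned it 180° and lowered it onto hook_b. Contact was about 3 N when I opened the gripper.
- **Emptied hook:** I lifted hook_a by its tip to roughly 30° from the rail. Then I pushed it flat, and the force rose to about 17 N at the stop.

**Last checks:**
- hook_a's tip was within 1 px of where it should be when folded flat.
- hook_b's tip was about 4 px off sideways (roughly 4 mm) but in line with its level position.
- The plaque's printed side faced the robot, about 1° from square with the rail.
- The gripper was clear of everything.
- I did not command any contact with the vial tray, bottle, jar or look-alikes. I did not measure their positions again at the end, and the vial tray was outside the last views I looked at.

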